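# Reset the bend stop and lock it again

### The arm

A 7-joint arm with a two-finger parallel gripper is mounted at the origin on the work surface. World frame = base frame: x ahead of the robot, y to its left, z up, the work surface at z = 0. Lengths are in m, angles in rad, forces in N, time in s.
With the tool pointing down it reaches from about 0.4 to 0.925 m from the base axis. Payload 5.6 kg.
Tool frame: the origin (TCP) lies midway between the tips of the shut fingers; the grasp point (between the pads) lies ctrl.tcp_to_grasp behind it (ctrl.tcp_to_grasp is the distance from the TCP to the grasp point, in m); z points along the fingers, y is the line along which they close (so a half turn about z gives the same grasp; the last joint's range is limited). The gripper opens to 85 mm and grips with 20 to 120 N. Pads are 22 mm wide; open, the fingers measure 114 mm over their backs; the gripper's body (76 mm by 85 mm) begins 54 mm behind the grasp point. The pads swing forward as they close: fully open they stand 13 mm farther back than shut.
Start: joints at [-1.33, 0.468, -0.012, 1.603, 0.006, 1.071, -0.056], TCP at [0.182, 0.624, 0.231] pointing down, gripper open.
Joint ranges: [-2.53, 2.53], [-0.31, 2.02], [-1.57, 1.55], [0.28, 2.44], [-1.29, 4.43], [0.15, 1.84], [-2.92, 2.92]. Speed limits (rad/s): [2.57, 2.57, 3.14, 3.14, 3.14, 3.14, 3.14].

### API

Orientations are given as a rotation vector (axis times angle).
In Python, from station import ctrl gives the robot as it stands.
- The arm moves only by the shell command python3 -m pendant 'ROWS' [FORCE]. ROWS is JSON, a list of rows, each a list of 3 entries, a list of its own where there are three numbers: the closure in counts, from 0 (fully open) to 255 (shut), then the shift along the tool's x, y, z in m, then the turn about the tool's z in rad. A call has 1 to 12 rows; each row shifts and turns the commanded pose from where the row before left it, along the tool's axes as they then stand; what a row does not reach is not made up. A row lasts 1/12 s, in which the tool goes at most 41.7 mm and 7.16 degrees, less where a joint would pass 70% of its speed; a pose out of reach is approached as far as the arm can. A call with a gripper value outside its range is refused whole. The fingers move at their own pace and stop on an object; FORCE is the grip in N (left out, the last holds). Time passes only in rows, so rows that do not move let the fingers close. It gives the time, the measured TCP pose, the force, the opening and the grip force at its end, in the units of the state.
- ctrl.read_state(): the state, without advancing time (a new reading comes with each control period).
- ctrl.read_camera(name): name is "scene" or "side" or "wrist"; returns the picture (480x640x3 uint8, red, green, blue); there is no depth.
- ctrl.camera_model(name): a dict with "K" (3x3 intrinsics, pixels), "cam_to_world" (4x4, takes a point from camera to world coordinates); the wrist camera has in their place "mount" (4x4, takes a point from camera to tool coordinates, whose origin is the TCP and whose axes are the flange's). Camera axes: x right, y down, z forward; pixel columns grow to the right and rows downward; lengths in m; the calibration is good to about 2 mm. A picture is of the moment at which its call begins: read the wrist's pose just before it. camera_model takes no time and is no camera call.
- ctrl.finish_job(): hands the job in; it is judged then, once.
Trained networks look in the newest picture that a camera, given by its name, has taken for a name from the list of things; names that differ only in an ending like _2 or _b are one class to them, and where a whole thing is asked for, a point or a joint stands for the part that bears it (a point fixed in the world has none). Each returns a list of dicts, best first, with "score" (0 to 1); they miss things now and then, are a little off and sometimes report something else, mostly with a low value. They report only what shows in the picture. A call takes as long as a camera call.
- ctrl.boxes_of(name, camera): "at" ([x, y, z] in m, in world coordinates, good to about 4 mm: the middle of the surface that is visible of it).
- ctrl.cut_out(name, camera): "region" (480x640 bool, what is visible of it).
The state is a dict: "clock": time; "q": joint angles; "qd": joint speeds; "joint_efforts": joint torques, N m; "ee_pos": TCP position; "tool_rot": TCP orientation; "ft_force": force on the tool from outside, world axes, zero at the start; "moment": the same for the moment, N m; "grip_width": finger opening in m; "gripper_force": force on a finger pad.
Only numpy, scipy, OpenCV 4.12 (cv2) and the standard library are available. Lean on these libraries where they do the work, as an engineer would, in place of code of your own. Each camera call takes 0.05 s, during which the arm holds its last target. There are 200 camera calls.

### The job

On the blue bend stop, loosen the lock ring by swinging its yellow handle well round counterclockwise (seen from above, about a sixth of a turn), then turn the black adjuster knob until its white pointer points at the red marker flag on the rim of the dial. Then swing the handle back clockwise all the way to retighten the lock ring. Never turn the adjuster while the ring is tight, and leave the red bend stop alone.

Things in the scene. Friction and masses are not known exactly. Their poses are not given: they have to be found in the camera images.
- lock_ring (a joint): Angle (rad) of the blue stop's lock ring about the stop's vertical axis. 0 = fully tight, at a hard stop; grows counterclockwise seen from above as it loosens; other end 1.2. Stays where left; about 2.5 N at the handle moves it. A dark steel ring 54 mm across, 41 to 54 mm above the table, with a flat arm (top 52 mm above the table) that carries the yellow handle.
- lock_ring_handle (a point): Yellow handle of the blue stop's lock ring: upright round pin, 16 mm diameter, 100 mm from the stop's vertical axis (that of adjuster), free from 52 mm to its top at 91 mm above the table. The point is on the pin's axis, 75 mm above the table, and moves with the ring. Its whole swing is on the robot's side of the stop, with nothing in the way.
- adjuster: Black knob on the blue stop, turning about the stop's vertical axis; stays where left (0.08 N m). Grip bar 50 mm long, 16 thick, 88 to 130 mm above the table; origin on the axis, 110 mm up. x runs along the bar and the white pointer (tip 48 mm out, 74 mm up), z up. Under the bar: round hub 48 mm across; grey dial 132 mm across, top 40 mm up. Marker less than 1.5 rad away.
- marker: The red marker flag clipped to the dial rim of the blue stop: 8 mm wide, 78 mm high above the table, 60 mm from the stop's axis, fixed for the job. The origin is on the stop's vertical axis at table height; the x axis points at the flag, so the job is done when the adjuster's x axis points the same way.
- stop_red: The other bend stop, the same in shape but with a red base; leave it alone. Base plate 160 x 120 mm, dial 132 mm across, knob top 130 mm above the table, handle 100 mm from the axis on the robot's side. The origin is on its vertical axis at table height.

How it is judged:
By the outcome, as a careful person would: the job done as asked, in the order asked, and still so for the second after the job is handed in, with the robot touching nothing.
It also fails if it takes over 64 s, if anything falls off the work surface, if the arm or the gripper's body presses on something with over 40 N, if the wrist force passes 120 N, or if a joint passes its speed limit or range.

## Working session

There is one attempt and no reset: what is moved stays moved. The work goes in short steps, Python scripts to look and compute and a shell command to move; the robot and the scene stay as the last step left them, time stands still between calls to the robot, and variables do not carry over. Pictures are saved under pics/ and viewed, at most 10 in all, crops included, and the job is handed in when it is done.

```bash
mkdir -p pics; ls
cat > h.py <<'E'
import numpy as np,cv2
from scipy.spatial.transform import Rotation as R
from station import ctrl
def st():
    s=ctrl.read_state();print('t',round(s['clock'],2),'p',np.round(s['ee_pos'],4),'rot',np.round(s['tool_rot'],3),'F',np.round(s['ft_force'],1),'M',np.round(s['moment'],2),'w',round(s['grip_width'],4),'g',s['gripper_force']);return s
def cam(n,s=None):
    m=ctrl.camera_model(n);K=np.array(m['K'])
    if n=='wrist':
        s=s or ctrl.read_state();T=np.eye(4);T[:3,:3]=R.from_rotvec(s['tool_rot']).as_matrix();T[:3,3]=s['ee_pos'];return K,T@np.array(m['mount'])
    return K,np.array(m['cam_to_world'])
def ray(uv,z,K,T):
    d=T[:3,:3]@np.linalg.solve(K,[uv[0],uv[1],1.]);o=T[:3,3];return o+d*(z-o[2])/d[2]
def proj(p,K,T):
    c=T[:3,:3].T@(np.array(p)-T[:3,3]);q=K@c;return q[:2]/q[2]
def save(img,f): cv2.imwrite(f,img[:,:,::-1])
E
python3 - <<'E'
from h import *
s=st();print(R.from_rotvec(s['tool_rot']).as_matrix().round(3),ctrl.tcp_to_grasp)
a=ctrl.read_camera('scene')
for n in ['adjuster','lock_ring_handle','lock_ring','marker','stop_red']:
    print(n,[(round(d['score'],2),np.round(d['at'],3)) for d in ctrl.boxes_of(n,'scene')])
b=ctrl.read_camera('side')
for n in ['adjuster','lock_ring_handle','marker','stop_red']:
    print(n,[(round(d['score'],2),np.round(d['at'],3)) for d in ctrl.boxes_of(n,'side')])
save(a,'pics/a.png');save(b,'pics/b.png')
E
```

```text
pics
t 0.0 p [0.1819 0.6234 0.2303] rot [-4.44e-01 -3.11e+00  3.00e-03] F [-0.   0.8  0.1] M [ 0.06 -0.01 -0.03] w 0.0858 g 0.0
[[-0.96   0.28  -0.   ]
 [ 0.28   0.96  -0.002]
 [-0.    -0.002 -1.   ]] 0.0187
adjuster [(0.77, array([ 0.578, -0.173,  0.097]))]
lock_ring_handle [(0.92, array([ 0.558, -0.152,  0.053]))]
lock_ring [(0.93, array([ 0.563, -0.147,  0.052]))]
marker [(0.6, array([ 0.614, -0.141,  0.059]))]
stop_red [(0.65, array([0.593, 0.185, 0.04 ]))]
adjuster [(0.72, array([ 0.556, -0.182,  0.102]))]
lock_ring_handle [(0.66, array([ 0.529, -0.154,  0.052]))]
marker [(0.62, array([ 0.609, -0.147,  0.053]))]
stop_red [(0.71, array([0.563, 0.184, 0.04 ]))]
```

View pics/a.png

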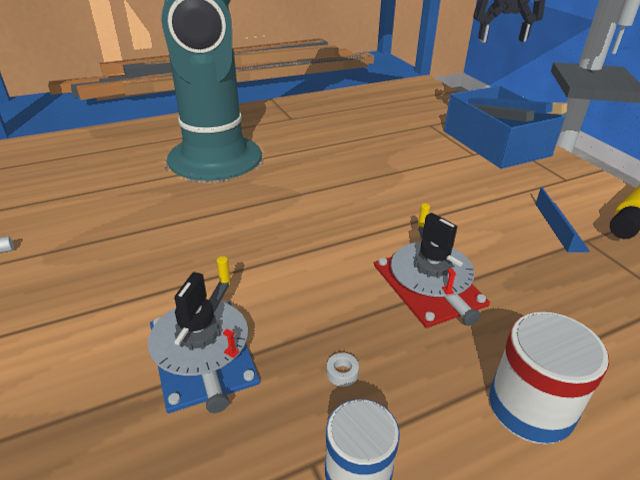

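View pics/b.png

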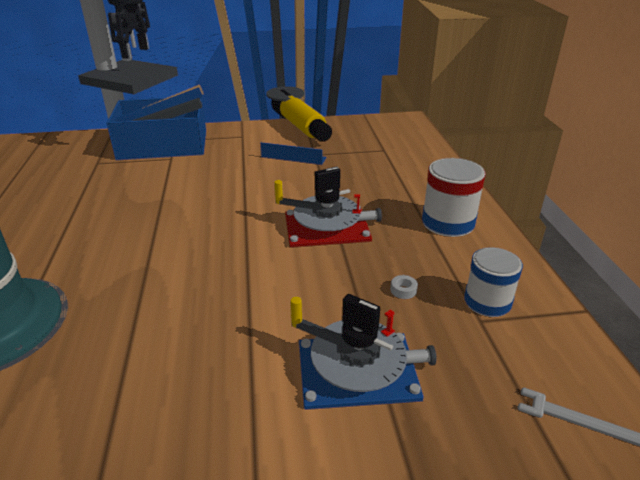

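The blue stop is at scene (200,335) / side (360,350), with its yellow handle at scene (223,270) / side (296,311). The pointer faces scene lower-left and the flag is at scene (231,344). Next: coarse geometry.

Run:
```python
from h import *
def tri(ua,ub):
    A=[];b=[]
    for n,uv in(('scene',ua),('side',ub)):
        K,T=cam(n);d=T[:3,:3]@np.linalg.solve(K,[*uv,1.]);d/=np.linalg.norm(d);P=np.eye(3)-np.outer(d,d);A.append(P);b.append(P@T[:3,3])
    return np.linalg.lstsq(np.vstack(A),np.hstack(b),rcond=None)[0].round(4)
c={}
for n,box in(('scene',(205,250,240,290)),('side',(285,290,305,330))):
    im=cv2.imread('pics/%s.png'%('a' if n=='scene' else 'b'))[:,:,::-1].astype(int)
    m=(im[...,0]>120)&(im[...,1]>100)&(im[...,2]<70);v,u=np.nonzero(m);k=(u>box[0])&(u<box[2])&(v>box[1])&(v<box[3]);c[n]=(u[k].mean(),v[k].mean())
h=tri(c['scene'],c['side']);print('handle',c,h)
print('ptr tip',tri((180,342),(392,347)),'flag',tri((231,344),(390,323)))
print('dial ctr approx', tri((198,338),(359,356)))
s=st();Rm=R.from_rotvec(s['tool_rot']).as_matrix()
print('tool delta to (0.48,-0.15)',Rm.T@(np.array([.45,-.15,.28])-s['ee_pos']))
print('wrist mount',np.round(ctrl.camera_model('wrist')['mount'],3))
```

```text
handle {'scene': (np.float64(223.341059602649), np.float64(269.23509933774835)), 'side': (np.float64(293.22641509433964), np.float64(307.5259433962264))} [ 0.4768 -0.1092  0.07  ]
ptr tip [ 0.596  -0.2001  0.0723] flag [ 0.6101 -0.1406  0.056 ]
dial ctr approx [ 0.5597 -0.1738  0.0315]
t 0.55 p [0.1821 0.624  0.2313] rot [0.444 3.11  0.   ] F [-0.5  1.   0.5] M [0.01 0.04 0.  ] w 0.0853 g 0.0
tool delta to (0.48,-0.15) [-0.47399811 -0.66796879 -0.04870313]
wrist mount [[ 0.001 -0.948 -0.318  0.083]
 [ 1.     0.     0.001  0.001]
 [-0.    -0.318  0.948 -0.142]
 [ 0.     0.     0.     1.   ]]
```

```bash
python3 -m pendant '[[0,[-0.03,-0.0233,-0.004],0],[0,[-0.03,-0.0233,-0.004],0],[0,[-0.03,-0.0233,-0.004],0],[0,[-0.03,-0.0233,-0.004],0],[0,[-0.03,-0.0233,-0.004],0],[0,[-0.03,-0.0233,-0.004],0],[0,[-0.03,-0.0233,-0.004],0],[0,[-0.03,-0.0233,-0.004],0],[0,[-0.03,-0.0233,-0.004],0],[0,[-0.03,-0.0233,-0.004],0],[0,[-0.03,-0.0233,-0.004],0],[0,[-0.03,-0.0233,-0.004],0]]'
python3 -m pendant '[[0,[-0.0152,-0.0312,0],0],[0,[-0.0152,-0.0312,0],0],[0,[-0.0152,-0.0312,0],0],[0,[-0.0152,-0.0312,0],0],[0,[-0.0152,-0.0312,0],0],[0,[-0.0152,-0.0312,0],0],[0,[-0.0152,-0.0312,0],0],[0,[-0.0152,-0.0312,0],0],[0,[-0.0152,-0.0312,0],0],[0,[-0.0152,-0.0312,0],0],[0,[-0.0152,-0.0312,0],0],[0,[-0.0152,-0.0312,0],0]]'
python3 -m pendant '[[0,[0,0,0],0.1],[0,[0,0,0],0.1],[0,[0,0,0],0.1],[0,[0,0,0],0.08],[0,[0,0,0],0],[0,[0,0,0],0],[0,[0,0,0],0]]'
python3 - <<'E'
from h import *
s=st();a=ctrl.read_camera('wrist');save(a,'pics/w1.png');K,T=cam('wrist',s)
print(s['q'])
for n in ['adjuster','lock_ring_handle','marker']:
    for d in ctrl.cut_out(n,'wrist')[:1]:
        v,u=np.nonzero(d['region']);print(n,d['score'],u.mean(),v.mean(),u.min(),u.max(),v.min(),v.max())
E
```

```text
clock: 1.55
ee_pos: [0.4502, 0.2531, 0.2799]
tool_rot: [0.444, 3.109, 0.001]
ft_force: [0.1, 0.4, -0.1]
grip_width: 0.0849
gripper_force: 0.0
clock: 2.55
ee_pos: [0.5197, -0.1574, 0.2797]
tool_rot: [0.444, 3.109, 0.001]
ft_force: [0.2, 0.2, -0.3]
grip_width: 0.0851
gripper_force: 0.0
clock: 3.13
ee_pos: [0.5196, -0.1556, 0.2794]
tool_rot: [1.02, 2.971, 0.0]
ft_force: [0.6, 0.2, -0.2]
grip_width: 0.0855
gripper_force: 0.0
t 3.13 p [ 0.5196 -0.1556  0.2794] rot [1.02  2.971 0.   ] F [ 0.6  0.2 -0.2] M [-0.01  0.01  0.  ] w 0.0855 g 0.0
[-0.24042113  0.24864455  0.56130967  1.84460696 -0.14846323  1.08958381
  1.28526831]
adjuster 0.96 325.4368561617703 252.5536054940862 300 351 220 293
lock_ring_handle 0.85 324.1937148217636 185.77908067542214 295 355 124 242
marker 0.84 378.93993993993996 256.7957957957958 368 389 244 270
```

View pics/w1.png

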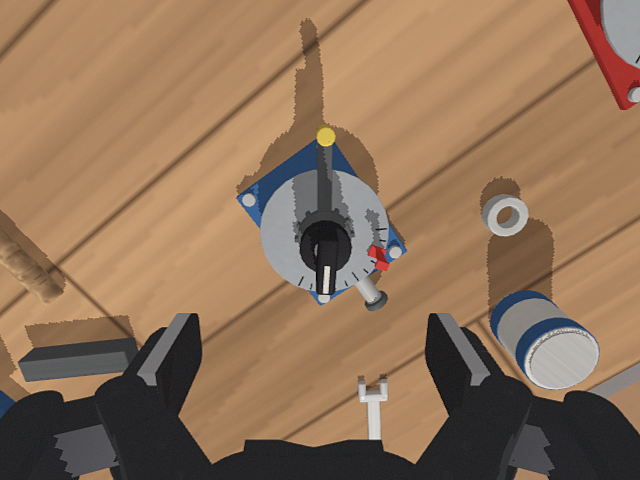

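The wrist view shows the blue stop at (325,230): handle top at (326,136), pointer pointing down to about (326,296), flag at (378,258).

```bash
cat > w.py <<'E'
import sys
from h import *
from scipy.optimize import least_squares
def measure(im,K,T,cuv):
    im=im.astype(int);mx,mn=im.max(2),im.min(2)
    vv,uu=np.mgrid[:480,:640]
    roi=np.hypot(uu-cuv[0],vv-cuv[1])<120
    g=((mx-mn<25)&(mx>60)&roi).astype(np.uint8)
    n,l,stt,_=cv2.connectedComponentsWithStats(g);k=1+stt[1:,4].argmax()
    cs,_=cv2.findContours((l==k).astype(np.uint8),cv2.RETR_EXTERNAL,cv2.CHAIN_APPROX_NONE)
    c=max(cs,key=len)[:,0]
    W=np.array([ray(p,.04,K,T)[:2] for p in c])
    f=least_squares(lambda x:np.hypot(*(W-x).T)-.066,W.mean(0),loss='cauchy',f_scale=.001)
    ax=f.x;r=np.hypot(*(W-ax).T)
    print('axis',ax.round(4),'inlier frac',(abs(r-.066)<.002).mean().round(2))
    y=(im[...,0]>150)&(im[...,1]>120)&(im[...,2]<100)&(np.hypot(uu-cuv[0],vv-cuv[1])<160)
    n,l,stt,ce=cv2.connectedComponentsWithStats(y.astype(np.uint8))
    if n>1:
        k=1+stt[1:,4].argmax();h=ray(ce[k],.09,K,T)[:2];d=h-ax
        print('handle',ce[k].round(1),h.round(4),'r',np.hypot(*d).round(4),'ang',np.arctan2(d[1],d[0]).round(3))
    rd=(im[...,0]>150)&(im[...,1]<70)&(im[...,2]<70)&roi
    v,u=np.nonzero(rd)
    # flag: fit az by projecting a vertical plate line 60mm out, z .04-.078
    if len(u):
        P=np.c_[u,v].mean(0);m=least_squares(lambda a:proj([*(ax+.06*np.array([np.cos(a[0]),np.sin(a[0])])),.061],K,T)-P,[np.arctan2(*(ray(P,.061,K,T)[:2]-ax)[::-1])]);print('flag px',P.round(1),'ang',m.x.round(3),'res',m.fun.round(1))
    return ax
E
python3 - <<'E'
from w import *
im=cv2.imread('pics/w1.png')[:,:,::-1];s=ctrl.read_state();K,T=cam('wrist',s)
ax=measure(im,K,T,(325,232))
for z,uv in((.074,(326,296)),(.130,(318,240))):
    d=ray(uv,z,K,T)[:2]-ax;print(z,np.hypot(*d),np.arctan2(d[1],d[0]))
for z in(.13,.088): print('axis px',z,proj([*ax,z],K,T))
big=cv2.resize(im[110:310,225:425],None,fx=3,fy=3,interpolation=cv2.INTER_CUBIC);save(big,'pics/w1c.png')
E
```

```text
axis [ 0.5587 -0.1709] inlier frac 0.46
handle [301.7 337.3] [ 0.6158 -0.2441] r 0.0928 ang -0.909
flag px [378.  258.6] ang [0.547] res [3.7 1.7]
0.074 0.05367116633888472 -0.6413181780901414
0.13 0.02476523292476956 2.7959768409192782
axis px 0.13 [327.50191026 267.75023737]
axis px 0.088 [325.85361108 249.60936568]
```

View pics/w1c.png

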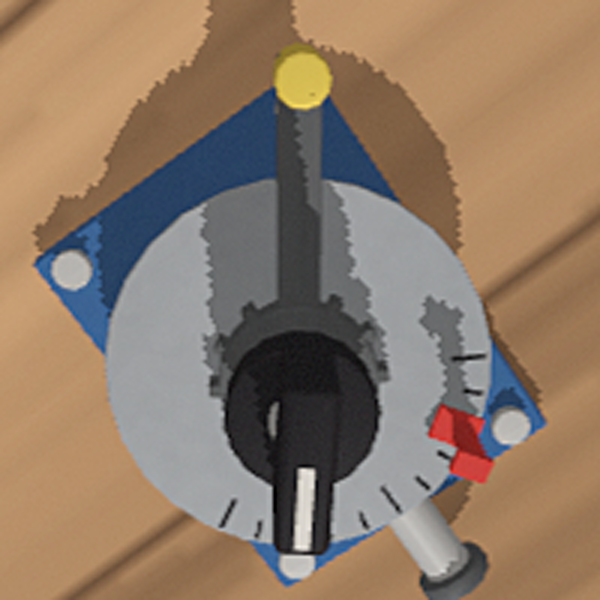

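The crop confirms the handle top at crop (303,80). The bar's white stripe runs (304,467)→(303,550), and the flag's clip is at (457,427) with its top at (471,466).

Run:
```python
from w import *
s=ctrl.read_state();K,T=cam('wrist',s);ax=np.array([.5587,-.1709])
f=lambda x,y:(225+x/3,110+y/3)
def pol(n,z,uv):
    p=ray(uv,z,K,T)[:2];d=p-ax;print(n,p.round(4),'r',np.hypot(*d).round(4),'ang',np.arctan2(d[1],d[0]).round(3))
    return p
pol('handle',.091,f(303,80));pol('flagtop',.078,f(471,466));pol('clip',.045,f(457,427))
a=pol('s0',.13,f(304,467));b=pol('s1',.13,f(303,550));d=b-a;print('bar',np.arctan2(d[1],d[0]))
e=pol('barend',.13,f(302.5,553))
Rm=R.from_rotvec(s['tool_rot']).as_matrix();print('yaw',np.arctan2(Rm[1,0],Rm[0,0]),'tip rot')
h=ray(f(303,80),.091,K,T);h[2]=.064
print('to handle', Rm.T@(h-s['ee_pos']),'tan2 rot',)
```

```text
handle [ 0.4798 -0.1106] r 0.0993 ang 2.489
flagtop [ 0.607  -0.1407] r 0.057 ang 0.558
clip [ 0.6069 -0.1398] r 0.0574 ang 0.573
s0 [ 0.5567 -0.1706] r 0.002 ang 2.969
s1 [ 0.576  -0.1857] r 0.0228 ang -0.705
bar -0.6629706977029668
barend [ 0.5767 -0.1863] r 0.0237 ang -0.709
yaw 2.4784914721785727 tip rot
to handle [0.05913289 0.01104356 0.21535059] tan2 rot
```

```bash
python3 -m pendant '[[165,[0.02,0.004,0.02],0],[165,[0.02,0.004,0.02],0],[165,[0.019,0.003,0.02],0.01],[165,[0,0,0.03],0],[165,[0,0,0.03],0],[165,[0,0,0.02],0],[165,[0,0,0],0],[165,[0,0,0],0],[165,[0,0,0],0]]' 20
python3 - <<'E'
from h import *
s=st();a=ctrl.read_camera('wrist');save(a,'pics/w2.png')
E
```

```text
clock: 4.08
ee_pos: [0.4808, -0.1112, 0.1404]
tool_rot: [1.038, 2.963, 0.0]
ft_force: [0.5, -0.5, -0.2]
grip_width: 0.0298
gripper_force: 0.0
t 4.08 p [ 0.4808 -0.1112  0.1404] rot [1.038 2.963 0.   ] F [ 0.5 -0.5 -0.2] M [ 0.01 -0.06  0.01] w 0.0298 g 0.0
```

View pics/w2.png

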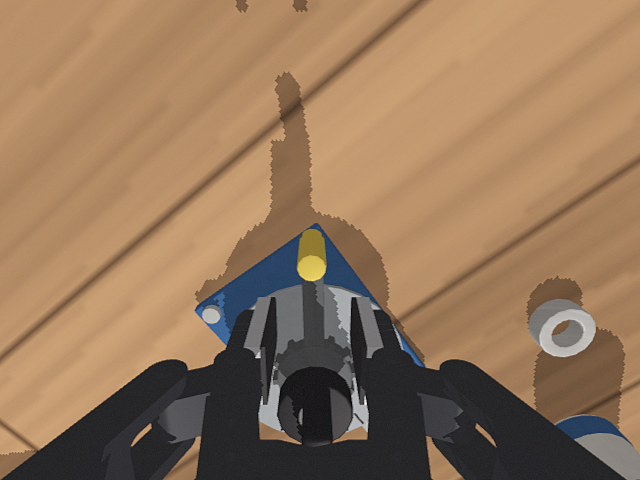

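Pin top at (312,267), centred between the pads (about x=312). Checking the remaining offset, then descending.

```bash
python3 - <<'E'
from h import *
s=ctrl.read_state();K,T=cam('wrist',s);h=ray((312,267),.091,K,T);print(h,R.from_rotvec(s['tool_rot']).as_matrix().T@(h-s['ee_pos']))
E
python3 -m pendant '[[165,[0,0,0.02],0],[165,[0,0,0.02],0],[165,[0,0,0.02],0],[165,[0,0,0.02],0],[165,[0,0,0],0],[165,[0,0,0],0],[175,[0,0,0],0],[175,[0,0,0],0]]'
```

```text
[ 0.47933774 -0.10979217  0.091     ] [ 0.0023097  -0.00011351  0.04973967]
clock: 4.8
ee_pos: [0.4813, -0.111, 0.061]
tool_rot: [1.038, 2.962, 0.001]
ft_force: [-0.9, 0.0, -0.5]
grip_width: 0.027
gripper_force: 0.0
```

```bash
python3 -m pendant '[[175,[-0.0004,-0.0092,0],-0.092],[175,[-0.0004,-0.0092,0],-0.092],[175,[-0.0004,-0.0092,0],-0.092],[175,[-0.0004,-0.0092,0],-0.092],[175,[-0.0004,-0.0092,0],-0.092],[175,[-0.0004,-0.0092,0],-0.092],[175,[-0.0004,-0.0092,0],-0.092],[175,[-0.0004,-0.0092,0],-0.092],[175,[-0.0004,-0.0092,0],-0.092],[175,[-0.0004,-0.0092,0],-0.092],[175,[-0.0004,-0.0092,0],-0.092],[175,[-0.0004,-0.0092,0],-0.092]]'
python3 -m pendant '[[175,[0,0,0],0],[175,[0,0,0],0],[175,[0,0,0],0]]'
python3 - <<'E'
from h import *
s=st();d=s['ee_pos'][:2]-np.array([.558,-.171]);Rm=R.from_rotvec(s['tool_rot']).as_matrix()
print(np.hypot(*d),np.arctan2(d[1],d[0])%6.283,np.arctan2(Rm[1,0],Rm[0,0])%6.283,s['q'])
E
```

```text
clock: 5.8
ee_pos: [0.468, -0.2147, 0.0608]
tool_rot: [-0.678, 3.065, -0.0]
ft_force: [-0.1, 4.2, 1.1]
grip_width: 0.0262
gripper_force: 1.4
clock: 6.05
ee_pos: [0.4669, -0.215, 0.0599]
tool_rot: [-0.667, 3.069, -0.001]
ft_force: [-0.3, -0.8, -0.0]
grip_width: 0.0266
gripper_force: 0.0
t 6.05 p [ 0.4669 -0.215   0.0599] rot [-6.670e-01  3.069e+00 -1.000e-03] F [-0.3 -0.8 -0. ] M [-0.03  0.01 -0.01] w 0.0266 g 0.0
0.10114713618723564 3.5909371307297255 3.569222500241784 [ 0.25878616  0.49540447  0.13164228  2.05750159 -0.11133171  0.5943211
  2.46567113]
```

```bash
python3 -m pendant '[[175,[0,-0.005,0],-0.05],[175,[0,0,0],0],[150,[0,0.005,0],0],[130,[0,0,0],0],[130,[0,0,-0.03],0],[130,[0,0,-0.035],0],[130,[0,0,-0.035],0],[100,[0,0,-0.035],0],[0,[0,0,-0.035],0.12],[0,[0,0,0],0.12],[0,[0,0,0],0.12],[0,[0,0,0],0.12]]'
python3 -m pendant '[[0,[0,0,0],0.12],[0,[0,0,0],0.12],[0,[0,0,0],0.12],[0,[0,0,0],0.12],[0,[0,0,0],0.12],[0,[0,0,0],0.07],[0,[-0.0045,0.03,0],0],[0,[-0.0045,0.03,0],0],[0,[-0.0045,0.03,0],0],[0,[0,0,0],0],[0,[0,0,0],0],[0,[0,0,0],0]]'
python3 - <<'E'
from w import *
s=st();a=ctrl.read_camera('wrist');K,T=cam('wrist',s);save(a,'pics/w3.png')
c=proj([.558,-.171,.06],K,T).astype(int);print(c);x,y=max(c[0]-133,0),max(c[1]-100,0);print(x,y)
measure(a,K,T,proj([.558,-.171,.04],K,T))
save(cv2.resize(a[y:y+200,x:x+266],None,fx=3,fy=3,interpolation=cv2.INTER_CUBIC),'pics/w3c.png')
E
```

```text
clock: 7.05
ee_pos: [0.4668, -0.2147, 0.2302]
tool_rot: [0.01, 3.14, -0.0]
ft_force: [0.3, -0.1, -0.4]
grip_width: 0.0851
gripper_force: 0.0
clock: 8.05
ee_pos: [0.5324, -0.153, 0.229]
tool_rot: [-1.033, -2.966, 0.001]
ft_force: [-0.2, -1.3, 0.2]
grip_width: 0.0854
gripper_force: 0.0
t 8.05 p [ 0.5324 -0.153   0.229 ] rot [-1.033e+00 -2.966e+00  1.000e-03] F [-0.2 -1.3  0.2] M [0.01 0.02 0.06] w 0.0854 g 0.0
[314 248]
181 148
axis [ 0.5589 -0.1711] inlier frac 0.42
handle [336.8 352.8] [ 0.6333 -0.2071] r 0.0826 ang -0.451
flag px [376.6 269.3] ang [0.574] res [5.  2.1]
```

View pics/w3c.png

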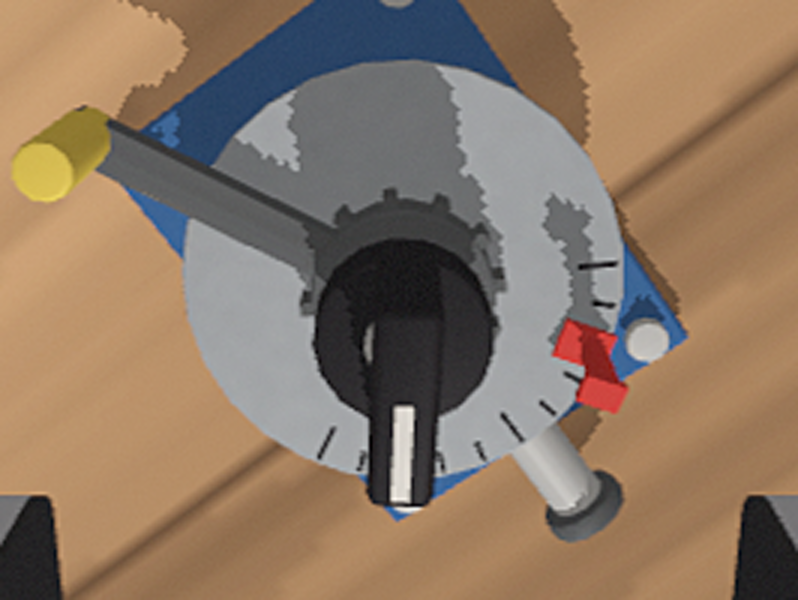

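Handle top is at crop (43,172) and has swung. The bar stripe runs (404,407)→(402,502). Flag clip is at (584,342), top at (602,393).

Run:
```python
from w import *
s=ctrl.read_state();K,T=cam('wrist',s);ax=np.array([.5587,-.171])
f=lambda x,y:(181+x/3,148+y/3)
def pol(n,z,uv):
    p=ray(uv,z,K,T)[:2];d=p-ax;print(n,p.round(4),'r',np.hypot(*d).round(4),'ang',np.arctan2(d[1],d[0]).round(3)%6.2832);return p
pol('handle',.091,f(43,172));pol('flagtop',.078,f(602,393));pol('clip',.045,f(584,342))
a=pol('s0',.13,f(404,407));b=pol('s1',.13,f(402,502));d=b-a;print('bar',np.arctan2(d[1],d[0]))
pol('endc',.13,f(400,505))
Rm=R.from_rotvec(s['tool_rot']).as_matrix();print('yaw',np.arctan2(Rm[1,0],Rm[0,0]))
print('to knob',Rm.T@(np.array([*ax,.095])-s['ee_pos']))
```

```text
handle [ 0.4679 -0.2121] r 0.0996 ang 3.5662
flagtop [ 0.607  -0.1411] r 0.0568 ang 0.554
clip [ 0.6058 -0.1401] r 0.0563 ang 0.581
s0 [ 0.5575 -0.1709] r 0.0012 ang 3.062
s1 [ 0.5761 -0.1862] r 0.0231 ang 5.5642
bar -0.6879975115390501
endc [ 0.5764 -0.187 ] r 0.0239 ang 5.5472
yaw 2.4701210901168875
to knob [-0.03162979  0.00295833  0.13414942]
```

```bash
python3 -m pendant '[[0,[-0.016,0.0015,0.02],0],[0,[-0.0155,0.0015,0.02],0],[0,[0,0,0.03],0],[0,[0,0,0.03],0],[0,[0,0,0.02],0],[0,[0,0,0.014],0],[0,[0,0,0],0],[130,[0,0,0],0],[200,[0,0,0],0],[220,[0,0,0],0],[220,[0,0,0],0],[220,[0,0,0],0]]' 40
python3 -m pendant '[[255,[0,0,0],0],[255,[0,0,0],0],[255,[0,0,0],0]]' 40
python3 - <<'E'
from h import *
st()
E
```

```text
clock: 9.1
ee_pos: [0.5602, -0.1702, 0.0964]
tool_rot: [1.032, 2.965, 0.001]
ft_force: [0.1, -0.2, -0.3]
grip_width: 0.0257
gripper_force: 0.0
clock: 9.35
ee_pos: [0.559, -0.1722, 0.0964]
tool_rot: [1.035, 2.966, -0.003]
ft_force: [-3.5, -3.3, 6.2]
grip_width: 0.0157
gripper_force: 41.3
t 9.35 p [ 0.559  -0.1722  0.0964] rot [ 1.035  2.966 -0.003] F [-3.5 -3.3  6.2] M [-0.69  0.77  0.03] w 0.0157 g 41.29994809627533
```

```bash
python3 -m pendant '[[255,[0,-0.0015,0],0],[255,[0,0,0],-0.1],[255,[0,0,0],-0.1],[255,[0,0,0],-0.1],[255,[0,0,0],-0.1],[255,[0,0,0],-0.1],[255,[0,0,0],-0.1],[255,[0,0,0],-0.1],[255,[0,0,0],-0.1],[255,[0,0,0],-0.1],[255,[0,0,0],-0.1],[255,[0,0,0],-0.1]]' 40
python3 -m pendant '[[255,[0,0,0],-0.1],[255,[0,0,0],0],[255,[0,0,0],0],[255,[0,0,0],0]]' 40
python3 - <<'E'
from w import *
s=st();Rm=R.from_rotvec(s['tool_rot']).as_matrix();print('yaw-pi',np.arctan2(-Rm[1,0],-Rm[0,0]),s['q'])
a=ctrl.read_camera('scene');b=ctrl.read_camera('side')
A=cv2.resize(a[285:385,130:263],None,fx=3,fy=3,interpolation=cv2.INTER_CUBIC);B=cv2.resize(b[285:385,300:433],None,fx=3,fy=3,interpolation=cv2.INTER_CUBIC)
save(np.hstack([A,B]),'pics/k1.png')
E
```

```text
clock: 10.35
ee_pos: [0.5589, -0.1729, 0.0964]
tool_rot: [-0.675, 3.067, -0.003]
ft_force: [-1.8, -3.5, 4.4]
grip_width: 0.0156
gripper_force: 41.0
clock: 10.68
ee_pos: [0.5589, -0.173, 0.0964]
tool_rot: [-0.818, 3.032, -0.003]
ft_force: [-2.4, -3.1, 5.8]
grip_width: 0.0157
gripper_force: 41.3
t 10.68 p [ 0.5589 -0.173   0.0964] rot [-8.180e-01  3.032e+00 -3.000e-03] F [-2.4 -3.1  5.8] M [-0.65  0.41  0.09] w 0.0157 g 41.2649130821228
yaw-pi 0.527235987083561 [ 0.27889185  0.5292822  -0.0474653   1.86300943  0.03749363  0.74847238
  2.30850823]
```

View pics/k1.png

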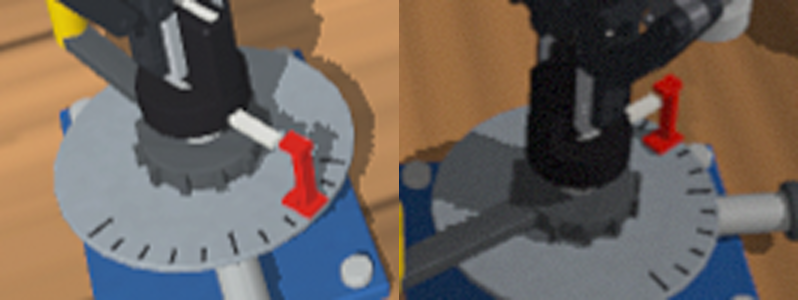

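Both views show the pointer nearly at the flag: scene flag cap at crop (297,143), side flag cap at (667,82). Computing the residual angle.

Run:
```python
from w import *
ax=np.array([.5585,-.1722])
for n,ox,oy,sh,fl,bs,pt in(('scene',130,285,0,(296,140),(304,206),[(235,118),(277,146)]),('side',300,285,399,(668,82),(663,145),[(630,115),(656,101)])):
    K,T=cam(n);f=lambda p:(ox+(p[0]-sh)/3,oy+p[1]/3)
    def ang(p,z):
        d=ray(f(p),z,K,T)[:2]-ax;return np.hypot(*d).round(4),np.arctan2(d[1],d[0]).round(3)
    print(n,'flagtop',ang(fl,.078),'base',ang(bs,.042),'ptr',[ang(p,.074) for p in pt])
    a,b=[ray(f(p),.074,K,T)[:2] for p in pt];d=b-a;print(' ptr dir',np.arctan2(d[1],d[0]))
    inv=lambda P:((P-[ox,oy])*3+[sh,0]).round(0)
    print(' model axis dial',inv(proj([*ax,.04],K,T)),'hub',inv(proj([*ax,.088],K,T)))
    for a in(.50,.53,.56,.59,.62):
        e=np.array([np.cos(a),np.sin(a)]);print(a,'tip',inv(proj([*(ax+.048*e),.074],K,T)),'flag top',inv(proj([*(ax+.06*e),.078],K,T)),'base',inv(proj([*(ax+.06*e),.042],K,T)))
```

```text
scene flagtop (np.float64(0.059), np.float64(0.56)) base (np.float64(0.0623), np.float64(0.5)) ptr [(np.float64(0.0264), np.float64(0.477)), (np.float64(0.0521), np.float64(0.476))]
 ptr dir 0.476007602062862
 model axis dial [204. 144.] hub [189.  67.]
0.5 tip [272. 140.] flag top [292. 146.] base [300. 204.]
0.53 tip [275. 138.] flag top [295. 144.] base [303. 201.]
0.56 tip [277. 136.] flag top [298. 141.] base [306. 198.]
0.59 tip [279. 134.] flag top [301. 138.] base [309. 195.]
0.62 tip [281. 131.] flag top [303. 135.] base [311. 193.]
side flagtop (np.float64(0.0574), np.float64(0.545)) base (np.float64(0.0545), np.float64(0.481)) ptr [(np.float64(0.0316), np.float64(0.486)), (np.float64(0.0474), np.float64(0.487))]
 ptr dir 0.48896904297292787
 model axis dial [573. 197.] hub [578. 121.]
0.5 tip [656. 100.] flag top [676.  83.] base [670. 139.]
0.53 tip [654.  98.] flag top [673.  81.] base [667. 137.]
0.56 tip [652.  96.] flag top [670.  79.] base [665. 135.]
0.59 tip [650.  95.] flag top [668.  77.] base [662. 133.]
0.62 tip [647.  93.] flag top [665.  75.] base [659. 131.]
```

```bash
python3 -m pendant '[[255,[0,0,0],-0.025],[255,[0,0,0],-0.02],[255,[0,0,0],0],[255,[0,0,0],0],[255,[0,0,0],0]]' 40
python3 - <<'E'
from w import *
s=st();Rm=R.from_rotvec(s['tool_rot']).as_matrix();print('yaw-pi',np.arctan2(-Rm[1,0],-Rm[0,0]))
E
python3 -m pendant '[[200,[0,0,0],0],[120,[0,0,0],0],[60,[0,0,0],0],[0,[0,0,0],0],[0,[0,0,0],0],[0,[0,0,0],0],[0,[0,0,-0.03],0],[0,[0,0,-0.035],0],[0,[0,0,-0.035],0],[0,[0.015,0,-0.035],0],[0,[0.015,0,0],0],[0,[0,0,0],0]]' 20
python3 -m pendant '[[0,[0.02,0,0],0],[0,[0.02,0,0],0],[0,[0,0,0],0],[0,[0,0,0],0]]'
python3 - <<'E'
from w import *
s=st();a=ctrl.read_camera('wrist');K,T=cam('wrist',s)
np.savez('k2.npz',K=K,T=T)
c=proj([.558,-.172,.06],K,T).astype(int);x,y=max(c[0]-133,0),max(c[1]-100,0);print(x,y)
measure(a,K,T,proj([.558,-.172,.04],K,T))
b=ctrl.read_camera('scene');save(a,'pics/k2w.png');save(b,'pics/k2s.png')
save(np.hstack([cv2.resize(a[y:y+200,x:x+200],(400,400),interpolation=cv2.INTER_CUBIC),cv2.resize(b[285:385,145:245],(400,400),interpolation=cv2.INTER_CUBIC)]),'pics/k2.png')
E
```

```text
clock: 11.2
ee_pos: [0.559, -0.173, 0.0964]
tool_rot: [-0.887, 3.013, -0.004]
ft_force: [-1.4, -4.5, 6.5]
grip_width: 0.0156
gripper_force: 41.2
t 11.2 p [ 0.559  -0.173   0.0964] rot [-0.887  3.013 -0.004] F [-1.4 -4.5  6.5] M [-0.62  0.44  0.08] w 0.0156 g 41.238468289375305
yaw-pi 0.572332851308075
clock: 12.2
ee_pos: [0.5326, -0.1901, 0.2325]
tool_rot: [-0.885, 3.012, -0.005]
ft_force: [-0.5, -0.4, -0.4]
grip_width: 0.0852
gripper_force: 0.0
clock: 12.53
ee_pos: [0.4991, -0.2094, 0.2291]
tool_rot: [0.888, -3.012, -0.002]
ft_force: [-0.1, -0.0, -0.0]
grip_width: 0.0857
gripper_force: 0.0
t 12.53 p [ 0.4991 -0.2094  0.2291] rot [ 8.880e-01 -3.012e+00 -2.000e-03] F [-0.1 -0.  -0. ] M [ 0.06 -0.05 -0.01] w 0.0857 g 0.0
177 189
axis [ 0.5582 -0.1721] inlier frac 0.44
handle [251.7 398.9] [ 0.6625 -0.1659] r 0.1045 ang 0.06
flag px [310.2 362.5] ang [0.57] res [  0.  -13.5]
```

View pics/k2.png

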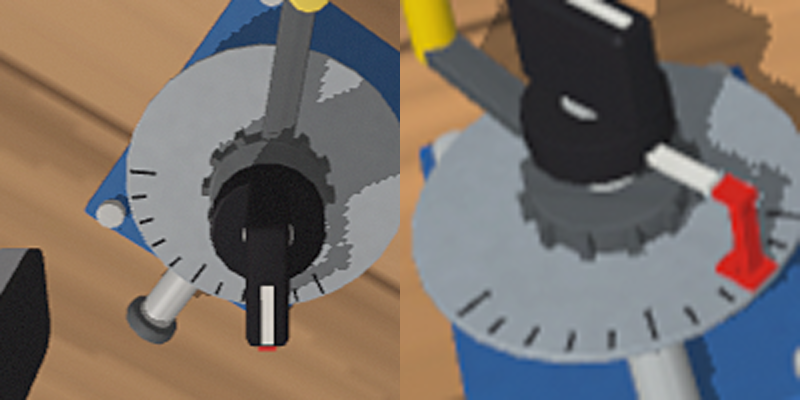

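In the wrist view, the flag's red shows centred behind the bar end (267,348). In the scene view, the pointer meets the flag head. The knob is set, so now I return to the handle.

```bash
python3 -m pendant '[[165,[0,0,0],0.08],[165,[0,0,0],0.07],[165,[0.0155,0.005,0],0],[165,[0.0155,0.005,0.02],0],[165,[0,0,0.03],0],[165,[0,0,0.03],0],[165,[0,0,0],0],[165,[0,0,0],0],[165,[0,0,0.03],0],[165,[0,0,0.03],0],[165,[0,0,0.029],0],[165,[0,0,0],0]]' 20
python3 -m pendant '[[175,[0,0,0],0],[175,[0,0,0],0]]'
python3 - <<'E'
from h import *
s=st();d=s['ee_pos'][:2]-np.array([.558,-.172]);Rm=R.from_rotvec(s['tool_rot']).as_matrix()
print(np.hypot(*d),np.arctan2(d[1],d[0])%6.283,np.arctan2(Rm[1,0],Rm[0,0])%6.283)
E
```

```text
clock: 13.63
ee_pos: [0.4662, -0.2117, 0.0585]
tool_rot: [0.663, -3.066, -0.006]
ft_force: [-1.5, 0.0, 0.1]
grip_width: 0.0303
gripper_force: 0.0
clock: 13.8
ee_pos: [0.4696, -0.2135, 0.0634]
tool_rot: [-0.663, 3.068, -0.003]
ft_force: [-0.4, 0.0, -0.5]
grip_width: 0.0264
gripper_force: 0.0
t 13.8 p [ 0.4696 -0.2135  0.0634] rot [-6.630e-01  3.068e+00 -3.000e-03] F [-0.4  0.  -0.5] M [ 0.01 -0.05 -0.06] w 0.0264 g 0.0
0.09760951223676598 3.579993129802435 3.566900224869565
```

```bash
python3 -m pendant '[[175,[-0.0005,0.0099,0],0.1],[175,[-0.0005,0.0099,0],0.1],[175,[-0.0005,0.0099,0],0.1],[175,[-0.0005,0.0099,0],0.1],[175,[-0.0005,0.0099,0],0.1],[175,[-0.0005,0.0099,0],0.1],[175,[-0.0005,0.0099,0],0.1],[175,[-0.0005,0.0099,0],0.1],[175,[-0.0005,0.0099,0],0.1],[175,[-0.0005,0.0099,0],0.1]]'
python3 -m pendant '[[175,[0,0.005,0],0.05],[175,[0,0.004,0],0.03],[175,[0,0.003,0],0.02],[175,[0,0,0],0],[175,[0,0,0],0]]'
python3 - <<'E'
from h import *
s=st();d=s['ee_pos'][:2]-np.array([.558,-.172]);Rm=R.from_rotvec(s['tool_rot']).as_matrix()
print(np.hypot(*d),np.arctan2(d[1],d[0])%6.283,np.arctan2(Rm[1,0],Rm[0,0])%6.283)
E
```

```text
clock: 14.63
ee_pos: [0.4766, -0.1186, 0.0641]
tool_rot: [0.897, 3.006, 0.001]
ft_force: [-0.5, -2.5, 0.2]
grip_width: 0.0268
gripper_force: 1.5
clock: 15.05
ee_pos: [0.4829, -0.108, 0.0626]
tool_rot: [1.038, 2.963, 0.002]
ft_force: [-0.2, -0.8, 0.5]
grip_width: 0.0268
gripper_force: 0.0
t 15.05 p [ 0.4829 -0.108   0.0626] rot [1.038e+00 2.963e+00 2.000e-03] F [-0.2 -0.8  0.5] M [ 0.01  0.01 -0.04] w 0.0268 g 0.0
0.09864954361691661 2.436108440246523 2.4678461126768627
```

```bash
python3 -m pendant '[[175,[0,0.002,0],0.01],[175,[0,0.002,0],0],[175,[0,0,0],0]]'; python3 -m pendant '[[175,[0,0.002,0],0],[175,[0,0.002,0],0],[175,[0,0,0],0]]'
```

```text
clock: 15.3
ee_pos: [0.4834, -0.1067, 0.0616]
tool_rot: [-1.056, -2.958, 0.002]
ft_force: [-3.5, -3.6, 4.0]
grip_width: 0.0271
gripper_force: 2.7
clock: 15.55
ee_pos: [0.4835, -0.1065, 0.0614]
tool_rot: [-1.059, -2.954, 0.008]
ft_force: [-9.6, -10.4, 10.3]
grip_width: 0.0267
gripper_force: 7.5
```

```bash
python3 -m pendant '[[175,[0,-0.004,0],0],[175,[0,-0.004,0],0],[150,[0,-0.001,0],0],[120,[0,-0.001,0],0],[120,[0,0,0],0],[120,[0,0,-0.03],0],[120,[0,0,-0.035],0],[120,[0,0,-0.035],0],[60,[0,0,-0.035],0],[0,[0,0,-0.035],0],[0,[0,0,0],0],[0,[0,0,0],0]]'
python3 -m pendant '[[0,[-0.02,0,0],0],[0,[-0.02,0,0],0],[0,[-0.02,0,0],0],[0,[0,0,0],0],[0,[0,0,0],0],[0,[0,0,0],0]]'
python3 - <<'E'
from w import *
s=st();a=ctrl.read_camera('wrist');K,T=cam('wrist',s)
m=(a[...,0]>150)&(a[...,1]>120)&(a[...,2]<100);n,l,S,ce=cv2.connectedComponentsWithStats(m.astype(np.uint8));ax=np.array([.5584,-.1717])
for k in np.argsort(-S[1:,4])[:3]+1:
    d=ray(ce[k],.09,K,T)[:2]-ax;print(ce[k],S[k,4],np.hypot(*d),np.arctan2(d[1],d[0]))
b=ctrl.read_camera('scene')
save(np.hstack([cv2.resize(a,(480,360)),cv2.resize(b[250:370,145:245],(300,360),interpolation=cv2.INTER_CUBIC)]),'pics/end.png')
E
```

```text
clock: 16.55
ee_pos: [0.4819, -0.1095, 0.2334]
tool_rot: [1.052, 2.955, 0.003]
ft_force: [-0.5, -0.4, -0.1]
grip_width: 0.0852
gripper_force: 0.0
clock: 17.05
ee_pos: [0.5258, -0.1471, 0.2298]
tool_rot: [-1.053, -2.956, 0.001]
ft_force: [0.2, -0.2, -0.8]
grip_width: 0.0857
gripper_force: 0.0
t 17.05 p [ 0.5258 -0.1471  0.2298] rot [-1.053e+00 -2.956e+00  1.000e-03] F [ 0.2 -0.2 -0.8] M [ 0.03  0.08 -0.04] w 0.0857 g 0.0
[543.94768345 186.63939084] 26397 0.17959962731495355 1.279303154441837
[110.6256897   98.19180772] 21386 0.18917195719851226 -3.0056777259806036
[329.06928079 374.56246027] 20453 0.0944255678362609 -0.5524734951867655
```

View pics/end.png

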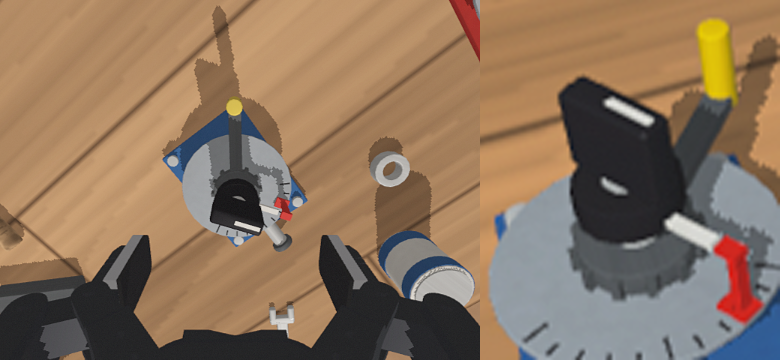

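The handle is back at its tight position (wrist view 234,107), the pointer still meets the flag head, and the gripper is clear of everything.

```bash
python3 -c "
from h import *
s=ctrl.read_state();K,T=cam('wrist',s);d=ray((312,143),.091,K,T)[:2]-np.array([.5586,-.1712]);print(np.hypot(*d),np.arctan2(d[1],d[0]))
print(ctrl.finish_job())"
```

```text
0.09912279474293187 2.480157278301041
the job is handed in; nothing more can be done
None
```

The job is handed in: I loosened the lock ring by about 1.08 rad, turned the adjuster until its pointer met the red flag (estimated within about 0.02 rad), and swung the handle back until it stalled at its hard stop. The robot finished clear of everything at about 17 s and never went near the red stop; the judge's result was not reported.

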